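Find the full seasoning tin by its weight and hold it over the egg pan

ROBOT

A 7-joint arm with a two-finger parallel gripper is mounted at the origin on the work surface. World frame = base frame: x ahead of the robot, y to its left, z up, the work surface at z = 0. Lengths are in m, angles in rad, forces in N, time in s.
With the tool pointing down it reaches from about 0.35 to 0.9 m from the base axis. Payload 19.9 kg.
Tool frame: the origin (TCP) lies at the very end of the fingers, on their centre line; the grasp point (between the pads) lies 19 mm behind it (arm.grip_depth is the distance from the TCP to the grasp point, in m); z points along the fingers, y is the line along which they close (so a half turn about z gives the same grasp; the last joint's range is limited). The gripper opens to 85 mm and grips with 20 to 120 N. Pads are 22 mm wide; open, the fingers measure 114 mm over their backs; the gripper's body (76 mm by 85 mm) begins 54 mm behind the grasp point. The pads swing forward as they close: fully open they stand 13 mm farther back than shut.
Start: joints at [1.198, 0.417, -0.01, 1.614, 0.005, 1.111, -0.053], TCP at [0.204, -0.591, 0.231] pointing down, gripper open.
Joint ranges: [-2.81, 2.81], [-0.39, 2.02], [-1.27, 1.25], [0.06, 2.57], [-1.19, 4.33], [0.19, 2], [-2.82, 2.82]. Speed limits (rad/s): [1.89, 1.89, 2.39, 2.39, 3.01, 3.01, 3.01].

INTERFACE

Orientations are given as a rotation vector (axis times angle).
In Python, from rig import readout, optics, ticket, arm gives the robot as it stands.
- The arm moves only by the tool play_rows, never from a script. Its argument "increments" is a list of rows, each a list of 3 entries, a list of its own where there are three numbers: the shift along the world's x, y, z in mm, then the turn about the world's z in degrees, then the opening, from 0 (shut) to 1 (fully open). A call has 1 to 5 rows; each row shifts and turns the commanded pose from where the row before left it; what a row does not reach is not made up. A row lasts 1/8 s, in which the tool goes at most 62.5 mm and 10.7 degrees, less where a joint would pass 70% of its speed; a pose out of reach is approached as far as the arm can. A call with a gripper value outside its range is refused whole. The fingers move at their own pace and stop on an object; "newtons" is the grip in N (left out, the last holds). Time passes only in rows, so rows that do not move let the fingers close. It gives the time, the measured TCP pose, the force, the opening and the grip force at its end, in the units of the state.
- readout.sense(): the state, without advancing time (a new reading comes with each control period).
- optics.get_image(name): name is "side" or "top"; returns (picture, depth): 480x640x3 uint8, red, green, blue; 480x640 float32, m along the optical axis (not along the pixel's ray), 0 where there is no reading.
- optics.camera_info(name): a dict with "K" (3x3 intrinsics, pixels), "distortion" ([k1, k2, p1, p2, k3] as OpenCV has them; the pictures are not rectified), "rvec" (rotation vector, rad) and "tvec" (3), from world to camera coordinates, as OpenCV has them. Camera axes: x right, y down, z forward; pixel columns grow to the right and rows downward; lengths in m; the calibration is good to about 2 mm. A picture is of the moment at which its call begins. camera_info takes no time and is no camera call.
- ticket.sign_off(): hands the job in; it is judged then, once.
The state is a dict: "clock": time; "joint_pos": joint angles; "joint_velocities": joint speeds; "joint_torque": joint torques, N m; "tcp_pos": TCP position; "orientation": TCP orientation; "force": force on the tool from outside, world axes, zero at the start; "wrist_torque": the same for the moment, N m; "width": finger opening in m; "grip_force": force on a finger pad.
Only numpy, scipy, OpenCV 4.12 (cv2) and the standard library are available. Lean on these libraries where they do the work, as an engineer would, in place of code of your own. Each camera call takes 0.05 s, during which the arm holds its last target. There are 200 camera calls.

TASK

Heft the three identical closed seasoning tins one after another, from the robot's left to its right: lift each a few centimetres straight up off its black disc and feel its weight, and stand the lighter ones back on a disc, without dropping or tipping them over. Then hold the heaviest one upright over the middle of the pan of egg pieces, its underside well clear of the rim (some 8 cm), ready for seasoning, while the other two stand on discs. Finish while still holding it there: do not put it down or let go, and leave the other things on the counter where they are.

Things in the scene. Friction and masses are not known exactly. Their poses are not given: they have to be found in the camera images.
- tin_a: closed plain steel seasoning tin, an upright cylinder 56 mm in diameter and 100 mm high with a closed lid (do not open), smooth straight sides; origin at the centre of its underside, z up. The three tins look exactly alike; one is full and weighs 0.47 to 0.68 kg, the other two are partly used and weigh 0.2 to 0.32 kg each. The full one cannot be told by its looks, and it may stand on any of the three discs
- tin_b: closed plain steel seasoning tin, an upright cylinder 56 mm in diameter and 100 mm high with a closed lid (do not open), smooth straight sides; origin at the centre of its underside, z up. The three tins look exactly alike; one is full and weighs 0.47 to 0.68 kg, the other two are partly used and weigh 0.2 to 0.32 kg each. The full one cannot be told by its looks, and it may stand on any of the three discs
- tin_c: closed plain steel seasoning tin, an upright cylinder 56 mm in diameter and 100 mm high with a closed lid (do not open), smooth straight sides; origin at the centre of its underside, z up. The three tins look exactly alike; one is full and weighs 0.47 to 0.68 kg, the other two are partly used and weigh 0.2 to 0.32 kg each. The full one cannot be told by its looks, and it may stand on any of the three discs
- disc_1 (a point): centre of the top of the leftmost (as the robot sees it, towards +y) of three black rubber discs, 80 mm across, in a row with 120 mm between centres, on a white plastic board 120 x 340 mm; the board does not move; the disc tops, on which the tins stand, are 15 mm above the counter. The point's y axis runs along the row, its x axis across it, pointing away from the robot
- disc_2 (a point): centre of the top of the middle of three black rubber discs, 80 mm across, in a row with 120 mm between centres, on a white plastic board 120 x 340 mm; the board does not move; the disc tops, on which the tins stand, are 15 mm above the counter. The point's y axis runs along the row, its x axis across it, pointing away from the robot
- disc_3 (a point): centre of the top of the rightmost (towards -y) of three black rubber discs, 80 mm across, in a row with 120 mm between centres, on a white plastic board 120 x 340 mm; the board does not move; the disc tops, on which the tins stand, are 15 mm above the counter. The point's y axis runs along the row, its x axis across it, pointing away from the robot
- board: the fixed white plastic board that carries the three discs; origin at the centre of its underside, under the middle disc; y along the row
- pan_rim (a point): centre of the mouth of an open steel pan of yellow egg pieces, 162 x 176 mm with a narrow flange, rim 65 mm above the counter; it does not move. x, y along its sides, z up
- ramekin: bystander: small white ceramic bowl, 68 mm across, 40 mm high, in front of the white board (nearer the robot); origin at its underside
- spoon: bystander: steel spoon lying flat beyond the white board
- spatula: bystander: spatula with a black handle and a flat steel blade, 280 mm long, lying flat on the robot's side of the pan
- bowl: bystander: steel bowl, 120 mm across, 55 mm high, beyond the pan; origin at its underside
- wrap_box: bystander: cardboard carton 50 x 300 x 50 mm towards the far edge; origin at its underside
- timer: bystander: small white kitchen timer 30 x 70 x 60 mm high, towards the far edge; origin at its underside
Things that resemble listed ones, but are neither listed nor needed, are in the scene too. Leave any green look-alike of the tin_c alone. Leave any blue look-alike of the tin_a alone.

How it is judged:
By the outcome, as a careful person would: the job done as asked, in the order asked, and still so for the second after the job is handed in, while the arm keeps its last pose, push and grip.
It also fails if it takes over 67 s, if anything falls off the work surface, if the arm or the gripper's body presses on something with over 40 N, if the wrist force passes 120 N, or if a joint passes its speed limit or range.

## Working session

There is one attempt and no reset: what is moved stays moved. The work goes in short steps, Python scripts to look and compute and a tool call to move; the robot and the scene stay as the last step left them, time stands still between calls to the robot, and variables do not carry over. Pictures are saved under pics/ and viewed, at most 10 in all, crops included, and the job is handed in when it is done.

Besides the shell and the picture viewer there is one more tool, called after "Emit:" as name([rows], argument=value, ...), one row to a line, values as JSON. play_rows: Moves the arm, as the interface text tells. Its arguments: {"type":"object","properties":{"increments":{"type":"array","items":{"type":"array"}},"newtons":{"type":"number"}},"required":["increments"]}

```bash
mkdir -p pics; cat > h.py <<'E'
import numpy as np, cv2
from rig import readout, optics, ticket, arm
def cam(n):
    c=optics.camera_info(n); return np.array(c["K"],float),np.array(c["distortion"],float),cv2.Rodrigues(np.array(c["rvec"],float))[0],np.array(c["tvec"],float).ravel()
def ray(n,px,z):
    K,d,R,t=cam(n); p=cv2.undistortPoints(np.array(px,float).reshape(-1,1,2),K,d).reshape(-1,2)
    D=np.c_[p,np.ones(len(p))]@R; C=-R.T@t
    return C+D*((z-C[2])/D[:,2])[:,None]
def cloud(n,dep):
    K,d,R,t=cam(n); v,u=np.mgrid[:480,:640]
    p=cv2.undistortPoints(np.stack([u,v],-1).reshape(-1,1,2).astype(float),K,d).reshape(480,640,2)
    P=np.dstack([p,np.ones((480,640))])*dep[...,None]
    return (P-t)@R
E
python3 - <<'E'
from h import *
for n in("top","side"):
    im,d=optics.get_image(n); np.savez(f"{n}0.npz",im=im,d=d); cv2.imwrite(f"pics/{n}0.png",im[...,::-1]); K,_,R,t=cam(n); print(n,-R.T@t,K[0,0])
s=readout.sense(); print(s, arm.grip_depth)
E
```

```text
top [ 0.46885844 -0.0051796   1.12831768] 588.7050077479785
side [-0.18273884  0.73239122  0.83075671] 621.1517042485577
{'clock': 0.1, 'joint_pos': array([ 1.19749482,  0.41793224, -0.01029912,  1.61413503,  0.00467345,
        1.11073729, -0.05301282]), 'joint_velocities': array([ 4.11912005e-06, -8.90756379e-04, -2.35771327e-04, -1.40757658e-03,
       -1.01398126e-03,  2.44989488e-03,  1.63328463e-03]), 'joint_torque': array([ 1.99681774e-03, -8.65820146e+01,  6.80843778e-01, -4.35638094e+01,
        1.92980940e-02,  5.03449410e-03,  3.64738435e-05]), 'tcp_pos': array([ 0.2034767 , -0.59059295,  0.2307028 ]), 'orientation': array([-3.09732124e+00, -5.18582647e-01,  4.12720253e-04]), 'force': array([-0.49548481, -0.96672646, -1.08597718]), 'wrist_torque': array([ 0.04480466, -0.00194033, -0.00746312]), 'grip_force': 0.0, 'width': 0.08512064795166435} 0.0187
```

View pics/top0.png

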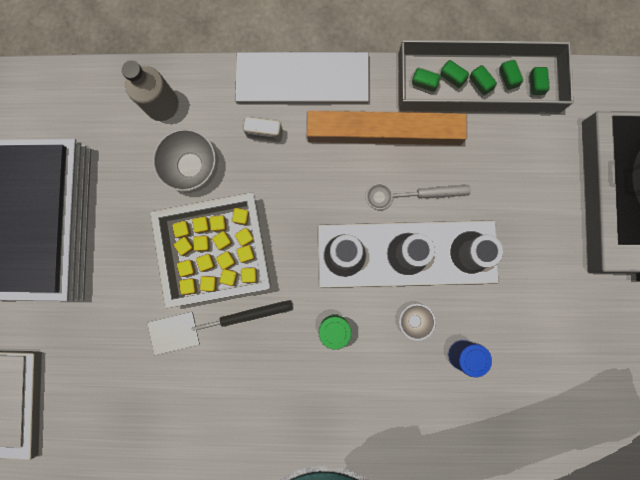

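View pics/side0.png

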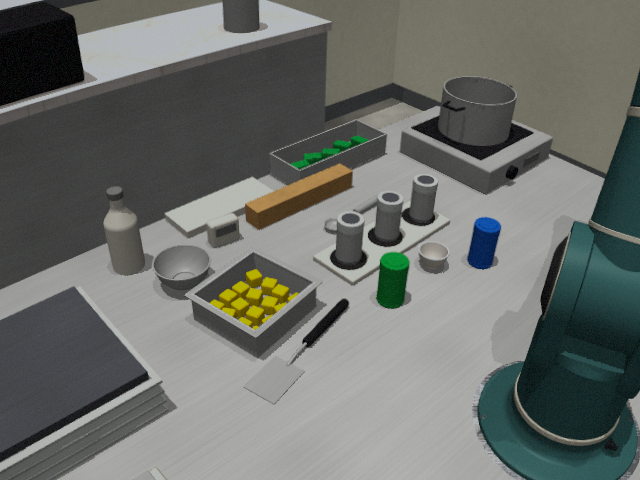

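Both views show three steel tins on black discs, at top pixels (347,250), (417,250) and (485,250). Possible confusions are the green can (335,333), the blue can (475,360), the ramekin (417,322) and the bottle (150,95). I choose the three plain steel ones on the board; the pan is at (210,250). Next I'll measure and check a crop.

```bash
python3 - <<'E'
from h import *
f=np.load("top0.npz"); im,d=f["im"],f["d"]; P=cloud("top",d)
cv2.imwrite("pics/crop.png",cv2.resize(im[200:390,300:520],None,fx=3,fy=3,interpolation=cv2.INTER_CUBIC)[...,::-1])
def cc(mask,mn):
    n,l,s,c=cv2.connectedComponentsWithStats(mask.astype(np.uint8))
    for i in range(1,n):
        if s[i,4]>mn:
            q=np.argwhere(l==i)[:,::-1].astype(np.float32); (cx,cy),r=cv2.minEnclosingCircle(q)
            z=np.median(P[l==i][:,2]); print(s[i],c[i].round(1),"circ",round(cx,1),round(cy,1),round(r,1),"z",z.round(4),"xyz",ray("top",[(cx,cy)],z).round(4),"ptmean",P[l==i].mean(0).round(4),"ext",np.ptp(P[l==i],0).round(3))
valid=d>0
cc(valid&(abs(P[...,2]-.112)<.012),200)
print("pan")
m=valid&(abs(P[...,2]-.065)<.007)&(P[...,1]>.1)
m[:195]=0;m[:, :145]=0;m[310:]=0;m[:,275:]=0
q=np.argwhere(m)[:,::-1].astype(np.float32); r=cv2.minAreaRect(q); print(r, ray("top",[r[0]],.065), ray("top",cv2.boxPoints(r),.065))
# board
hsv=cv2.cvtColor(im,cv2.COLOR_RGB2HSV); m=valid&(hsv[...,2]>185)&(hsv[...,1]<25); m[:215]=0;m[295:]=0;m[:,:310]=0;m[:,505:]=0
q=np.argwhere(m)[:,::-1].astype(np.float32); r=cv2.minAreaRect(q); print(r, ray("top",[r[0]],.012), ray("top",cv2.boxPoints(r),.012))
E
```

```text
[126  67  40  39 337] [152.5  93.1] circ 145.6 86.2 20.0 z 0.1167 xyz [[0.8359 0.328  0.1167]] ptmean [0.8236 0.3155 0.1148] ext [0.066 0.067 0.024]
[401 233  34  34 882] [417.1 249.8] circ 417.2 249.8 16.9 z 0.1157 xyz [[ 0.5441 -0.1557  0.1157]] ptmean [ 0.5442 -0.1556  0.1154] ext [0.057 0.057 0.02 ]
[330 234  32  34 852] [345.4 250.5] circ 345.6 250.5 16.6 z 0.1159 xyz [[ 0.5421 -0.0324  0.1159]] ptmean [ 0.5421 -0.0322  0.1158] ext [0.057 0.054 0.021]
[469 235  34  33 891] [485.4 250.9] circ 485.4 251.2 17.2 z 0.1151 xyz [[ 0.5425 -0.2734  0.1151]] ptmean [ 0.5431 -0.2736  0.1147] ext [0.056 0.055 0.021]
[319 316  32  33 557] [334.3 332.5] circ 334.5 332.5 16.5 z 0.1016 xyz [[ 0.401  -0.0142  0.1016]] ptmean [ 0.401  -0.014   0.1019] ext [0.055 0.054 0.006]
[459 344  33  33 518] [474.9 359.8] circ 475.2 360.3 16.6 z 0.1016 xyz [[ 0.3551 -0.2568  0.1016]] ptmean [ 0.356  -0.2562  0.1018] ext [0.055 0.056 0.008]
pan
((209.04696655273438, 249.93289184570312), (98.94178771972656, 107.1676254272461), 79.99201965332031) [[0.54507615 0.21477622 0.065     ]] [[0.61712069 0.33114085 0.065     ]
 [0.6523948  0.13587207 0.065     ]
 [0.47459179 0.10141573 0.065     ]
 [0.43884999 0.29324597 0.065     ]]
((410.1525573730469, 253.64453125), (60.24827194213867, 181.93356323242188), 88.45184326171875) [[ 0.54447646 -0.15766771  0.012     ]] [[ 0.59618007  0.01677164  0.012     ]
 [ 0.60781817 -0.33032183  0.012     ]
 [ 0.49314507 -0.33114773  0.012     ]
 [ 0.48160789  0.01275619  0.012     ]]
```

View pics/crop.png

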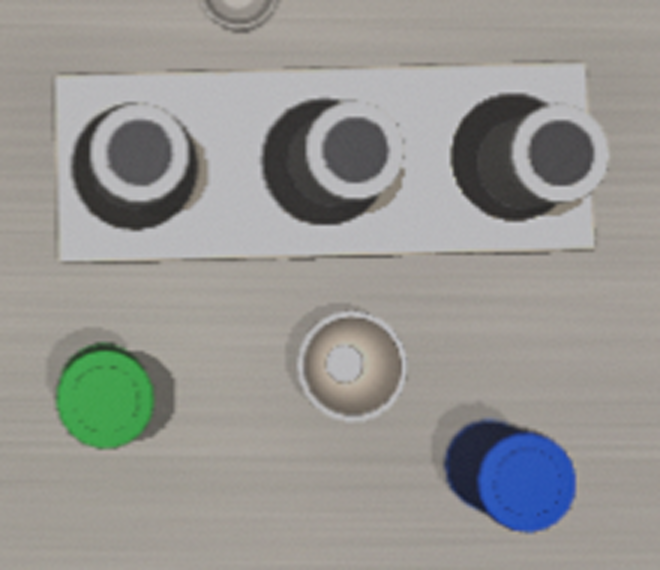

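The crop confirms three plain steel tins with grey lids on the discs; the green and blue cans stand off the board. Estimated positions are tins (542,-33), (544,-156), (543,-274) and pan (545,215).

Emit:
play_rows([
  [[15,25,0],-3,1],
  [[28,46,0],-4,1],
  [[28,46,0],-4,1],
  [[28,46,0],-4,1],
  [[28,46,0],-4,1],
], newtons=50)

```text
clock: 0.72
tcp_pos: [0.3312, -0.3802, 0.2311]
orientation: [-3.141, 0.003, 0.0]
force: [1.6, -1.8, 0.2]
width: 0.0849
grip_force: 0.0
```

Emit:
play_rows([
  [[28,46,0],0,1],
  [[28,46,0],0,1],
  [[28,46,0],0,1],
  [[28,46,0],0,1],
  [[28,46,0],0,1],
])

```text
clock: 1.35
tcp_pos: [0.4712, -0.1503, 0.2313]
orientation: [3.142, 0.0, -0.0]
force: [1.5, -0.4, 0.7]
width: 0.0853
grip_force: 0.0
```

Emit:
play_rows([
  [[25,41,0],0,1],
  [[25,41,0],0,1],
  [[21,35,0],0,1],
  [[0,0,-35],0,1],
  [[0,0,-35],0,1],
])

```text
clock: 1.98
tcp_pos: [0.5416, -0.0345, 0.1602]
orientation: [-3.141, -0.002, -0.0]
force: [1.3, -0.0, -0.2]
width: 0.0853
grip_force: 0.0
```

```bash
python3 - <<'E'
from h import *
im,d=optics.get_image("side"); cv2.imwrite("pics/s1.png",im[120:300,280:520,::-1].repeat(3,0).repeat(3,1)); print(readout.sense()["tcp_pos"])
E
```

```text
[ 0.53938732 -0.03468631  0.15589436]
```

View pics/s1.png

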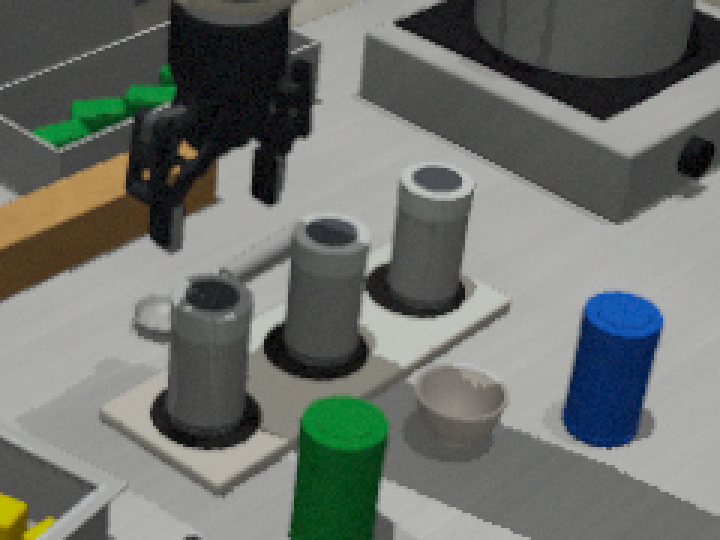

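The picture shows the open fingers straddling the left tin (tips at crop pixels (168,243) and (268,198), tin top at (213,292)). I'll descend.

Emit:
play_rows([
  [[2,1,-30],0,1],
  [[0,0,-30],0,1],
  [[0,0,-25],0,1],
  [[0,0,-11],0,1],
  [[0,0,0],0,1],
])

```text
clock: 2.65
tcp_pos: [0.5435, -0.0339, 0.0654]
orientation: [-3.141, -0.0, 0.001]
force: [0.2, 0.4, 0.3]
width: 0.0853
grip_force: 0.0
```

Emit:
play_rows([
  [[0,0,0],0,0],
  [[0,0,0],0,0],
  [[0,0,0],0,0],
  [[0,0,0],0,0],
  [[0,0,0],0,0],
], newtons=50)

```text
clock: 3.28
tcp_pos: [0.5442, -0.0341, 0.0664]
orientation: [3.141, -0.0, 0.002]
force: [-1.2, -1.7, 7.0]
width: 0.0551
grip_force: 51.2
```

Emit:
play_rows([
  [[0,0,8],0,0],
  [[0,0,12],0,0],
  [[0,0,12],0,0],
  [[0,0,12],0,0],
  [[0,0,6],0,0],
])

```text
clock: 3.9
tcp_pos: [0.5439, -0.0339, 0.1163]
orientation: [3.142, 0.0, 0.002]
force: [0.7, 0.1, -2.7]
width: 0.0551
grip_force: 53.2
```

Emit:
play_rows([
  [[0,0,0],0,0],
  [[0,0,0],0,0],
  [[0,0,0],0,0],
  [[0,0,0],0,0],
  [[0,0,0],0,0],
])

```text
clock: 4.53
tcp_pos: [0.5435, -0.0339, 0.1151]
orientation: [-3.141, -0.0, 0.0]
force: [0.0, 0.0, -2.7]
width: 0.0549
grip_force: 53.2
```

```bash
python3 - <<'E'
from h import *
F=[]
for i in range(5):
    im,d=optics.get_image("side"); F.append(readout.sense()["force"])
s=readout.sense();print(np.mean(F,0),np.std(F,0),s["tcp_pos"],s["width"],s["clock"])
cv2.imwrite("pics/s2.png",im[120:300,280:520,::-1].repeat(3,0).repeat(3,1))
E
```

```text
[ 0.15951412 -0.04010501 -2.99158219] [0.52513439 0.38640173 0.29653218] [ 0.54355736 -0.03392226  0.11524933] 0.05497527331729763 4.775
```

View pics/s2.png

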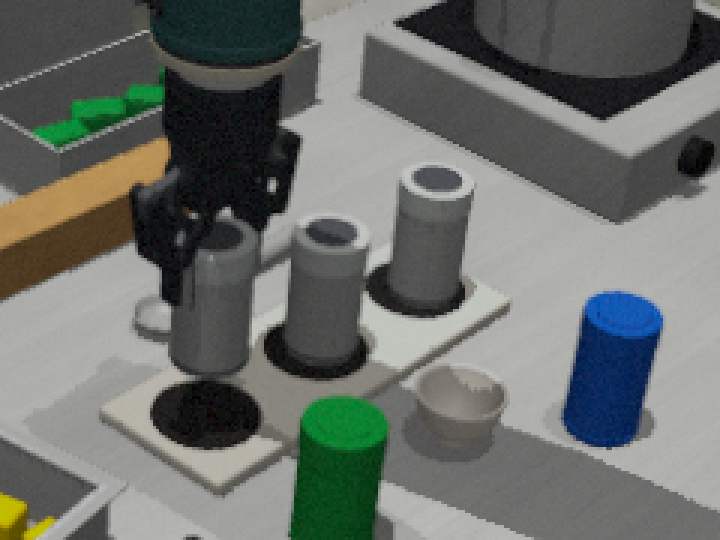

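The picture shows the left tin upright, hanging clear above its disc. It reads about 3.0 N, so it is a light one. I'll set it back.

Emit:
play_rows([
  [[0,0,-14],0,0],
  [[0,0,-14],0,0],
  [[0,0,-12],0,0],
  [[0,0,-6],0,0],
  [[0,0,-2],0,0],
])

```text
clock: 5.4
tcp_pos: [0.5435, -0.0338, 0.0668]
orientation: [-3.141, -0.0, 0.001]
force: [-0.3, 0.4, -2.8]
width: 0.055
grip_force: 53.3
```

Emit:
play_rows([
  [[0,0,-1],0,0],
  [[0,0,0],0,0],
])

```text
clock: 5.65
tcp_pos: [0.5438, -0.0339, 0.0666]
orientation: [-3.142, -0.0, -0.001]
force: [-0.0, -0.2, -3.1]
width: 0.0549
grip_force: 53.3
```

Emit:
play_rows([
  [[0,0,-1],0,0],
  [[0,0,0],0,0],
  [[0,0,-1],0,0],
  [[0,0,0],0,0],
  [[0,0,0],0,0],
])

```text
clock: 6.28
tcp_pos: [0.5445, -0.0342, 0.066]
orientation: [3.141, -0.0, 0.003]
force: [-7.6, -2.0, 26.5]
width: 0.0549
grip_force: 55.2
```

Emit:
play_rows([
  [[0,0,1],0,0],
  [[0,0,0],0,0.6],
  [[0,0,0],0,1],
  [[0,0,0],0,1],
  [[0,0,0],0,1],
])

```text
clock: 6.9
tcp_pos: [0.5436, -0.0339, 0.0652]
orientation: [-3.141, -0.0, 0.0]
force: [1.0, -0.2, -0.0]
width: 0.0852
grip_force: 0.0
```

Emit:
play_rows([
  [[0,0,20],0,1],
  [[0,0,35],0,1],
  [[0,0,35],0,1],
  [[0,0,20],0,1],
  [[0,-30,0],0,1],
])

```text
clock: 7.52
tcp_pos: [0.5445, -0.0623, 0.177]
orientation: [-3.141, -0.006, -0.004]
force: [1.4, -0.1, -0.5]
width: 0.0853
grip_force: 0.0
```

Emit:
play_rows([
  [[0,-35,0],0,1],
  [[0,-35,0],0,1],
  [[0,-22,0],0,1],
  [[0,0,-20],0,1],
  [[0,0,0],0,1],
])

```text
clock: 8.15
tcp_pos: [0.5428, -0.1558, 0.1542]
orientation: [-3.141, -0.0, 0.003]
force: [-0.2, -0.0, 0.7]
width: 0.0854
grip_force: 0.0
```

```bash
python3 - <<'E'
from h import *
im,d=optics.get_image("side"); s=readout.sense();print(s["tcp_pos"],s["force"],s["width"])
cv2.imwrite("pics/s3.png",im[120:300,280:520,::-1].repeat(3,0).repeat(3,1))
E
```

```text
[ 0.54332261 -0.15556845  0.15506254] [0.30265384 0.09916873 1.26902711] 0.08520794837244915
```

View pics/s3.png

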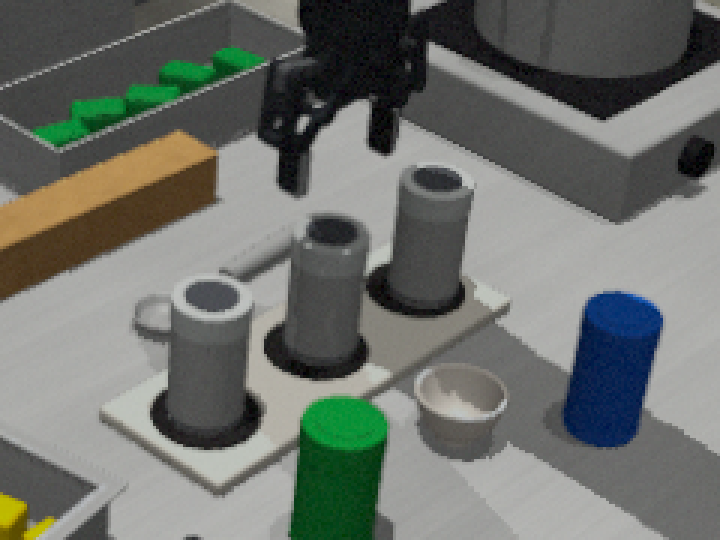

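The left tin stands upright on its disc again (crop (210,365)), and the gripper is centred over the middle tin (330,230). Next tin.

Emit:
play_rows([
  [[1,0,-30],0,1],
  [[0,0,-30],0,1],
  [[0,0,-22],0,1],
  [[0,0,-8],0,1],
  [[0,0,0],0,1],
])

```text
clock: 8.82
tcp_pos: [0.5449, -0.1557, 0.0657]
orientation: [-3.141, -0.001, -0.0]
force: [-0.1, -0.5, 1.0]
width: 0.0855
grip_force: 0.0
```

Emit:
play_rows([
  [[0,0,0],0,0],
  [[0,0,0],0,0],
  [[0,0,0],0,0],
  [[0,0,0],0,0],
  [[0,0,0],0,0],
])

```text
clock: 9.45
tcp_pos: [0.5453, -0.1563, 0.0663]
orientation: [3.141, -0.0, 0.003]
force: [0.3, -0.7, 5.7]
width: 0.0549
grip_force: 50.9
```

Emit:
play_rows([
  [[0,0,8],0,0],
  [[0,0,12],0,0],
  [[0,0,12],0,0],
  [[0,0,12],0,0],
  [[0,0,6],0,0],
])

```text
clock: 10.07
tcp_pos: [0.5449, -0.156, 0.1164]
orientation: [3.141, 0.0, 0.001]
force: [-1.4, 0.3, -3.1]
width: 0.0553
grip_force: 52.7
```

Emit:
play_rows([
  [[0,0,0],0,0],
  [[0,0,0],0,0],
  [[0,0,0],0,0],
  [[0,0,0],0,0],
  [[0,0,0],0,0],
])

```text
clock: 10.7
tcp_pos: [0.5445, -0.1558, 0.1151]
orientation: [-3.141, -0.0, 0.0]
force: [-0.3, 0.8, -2.5]
width: 0.055
grip_force: 52.7
```

```bash
python3 - <<'E'
from h import *
F=[]
for i in range(5):
    im,d=optics.get_image("side"); F.append(readout.sense()["force"])
s=readout.sense();print(np.mean(F,0),np.std(F,0),s["tcp_pos"],s["width"],s["clock"])
E
```

```text
[-0.06385012  0.0544464  -2.31342115] [0.42404518 0.51435469 0.44310659] [ 0.54461054 -0.15588762  0.11527139] 0.055375752500819976 10.95
```

Also light (~2.4 N). I'll set it back.

Emit:
play_rows([
  [[0,0,-14],0,0],
  [[0,0,-14],0,0],
  [[0,0,-12],0,0],
  [[0,0,-6],0,0],
  [[0,0,-3],0,0],
])

```text
clock: 11.58
tcp_pos: [0.5447, -0.156, 0.0661]
orientation: [-3.142, -0.0, -0.0]
force: [-5.0, -0.2, 26.7]
width: 0.0554
grip_force: 53.3
```

Emit:
play_rows([
  [[0,0,0],0,0],
  [[0,0,-1],0,0],
  [[0,0,0],0,0],
])

```text
clock: 11.95
tcp_pos: [0.545, -0.156, 0.0659]
orientation: [3.141, 0.0, 0.001]
force: [-2.2, 0.4, 4.8]
width: 0.0552
grip_force: 52.6
```

Emit:
play_rows([
  [[0,0,0],0,0.6],
  [[0,0,0],0,1],
  [[0,0,0],0,1],
  [[0,0,0],0,1],
])

```text
clock: 12.45
tcp_pos: [0.5446, -0.1559, 0.0653]
orientation: [-3.142, -0.0, 0.0]
force: [-0.1, -0.0, -0.2]
width: 0.0851
grip_force: 0.0
```

Emit:
play_rows([
  [[0,0,20],0,1],
  [[0,0,35],0,1],
  [[0,0,35],0,1],
  [[0,0,20],0,1],
  [[0,-30,0],0,1],
])

```text
clock: 13.08
tcp_pos: [0.5458, -0.1845, 0.1772]
orientation: [3.141, 0.006, 0.005]
force: [0.4, 0.2, -0.5]
width: 0.085
grip_force: 0.0
```

Emit:
play_rows([
  [[0,-35,0],0,1],
  [[0,-35,0],0,1],
  [[-1,-18,0],0,1],
  [[0,0,-20],0,1],
  [[0,0,0],0,1],
])

```text
clock: 13.7
tcp_pos: [0.543, -0.273, 0.1541]
orientation: [-3.14, -0.001, 0.003]
force: [-0.1, 0.4, -0.2]
width: 0.0855
grip_force: 0.0
```

```bash
python3 - <<'E'
from h import *
im,d=optics.get_image("side"); s=readout.sense();print(s["tcp_pos"],s["force"],s["width"])
cv2.imwrite("pics/s4.png",im[120:300,280:520,::-1].repeat(3,0).repeat(3,1))
E
```

```text
[ 0.54351433 -0.27308936  0.15509983] [-0.11551274 -0.04272916  0.43545667] 0.08509507799096915
```

View pics/s4.png

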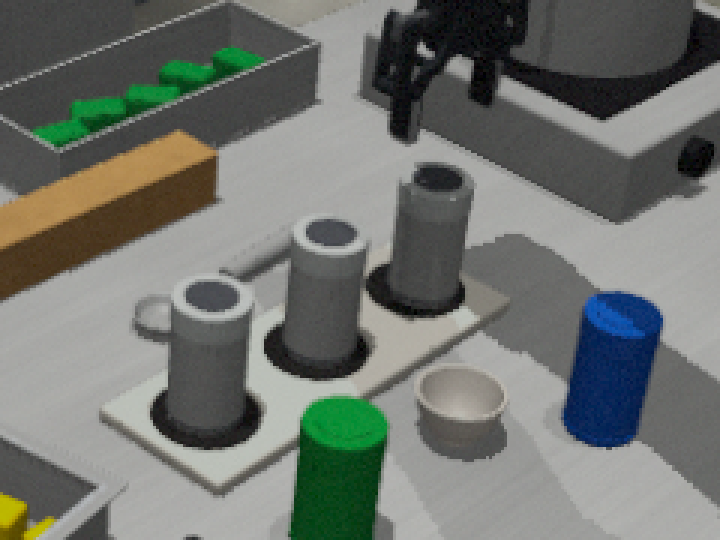

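The left and middle tins stand upright on their discs, and the gripper is over the right tin (crop (437,180)).

Emit:
play_rows([
  [[0,-1,-30],0,1],
  [[0,0,-30],0,1],
  [[0,0,-22],0,1],
  [[0,0,-8],0,1],
  [[0,0,0],0,1],
])

```text
clock: 14.38
tcp_pos: [0.5439, -0.2747, 0.0658]
orientation: [-3.142, -0.001, -0.0]
force: [0.1, -0.0, 0.7]
width: 0.0851
grip_force: 0.0
```

Emit:
play_rows([
  [[0,0,0],0,0],
  [[0,0,0],0,0],
  [[0,0,0],0,0],
  [[0,0,0],0,0],
  [[0,0,0],0,0],
], newtons=60)

```text
clock: 15.0
tcp_pos: [0.5442, -0.2754, 0.0665]
orientation: [3.141, -0.0, 0.003]
force: [-0.7, -0.2, 8.2]
width: 0.0549
grip_force: 61.3
```

Emit:
play_rows([
  [[0,0,8],0,0],
  [[0,0,12],0,0],
  [[0,0,12],0,0],
  [[0,0,12],0,0],
  [[0,0,6],0,0],
])

```text
clock: 15.62
tcp_pos: [0.5439, -0.275, 0.1164]
orientation: [3.141, 0.0, 0.001]
force: [0.4, -0.5, -4.6]
width: 0.0551
grip_force: 64.1
```

Emit:
play_rows([
  [[0,0,0],0,0],
  [[0,0,0],0,0],
  [[0,0,0],0,0],
  [[0,0,0],0,0],
  [[0,0,0],0,0],
])

```text
clock: 16.25
tcp_pos: [0.5436, -0.2748, 0.1152]
orientation: [-3.141, -0.0, 0.0]
force: [0.9, -0.6, -5.5]
width: 0.0548
grip_force: 64.1
```

```bash
python3 - <<'E'
from h import *
F=[]
for i in range(5):
    im,d=optics.get_image("side"); F.append(readout.sense()["force"])
s=readout.sense();print(np.mean(F,0),np.std(F,0),s["tcp_pos"],s["width"],s["clock"])
E
```

```text
[ 0.07411798  0.03015782 -5.7884542 ] [0.36235007 0.44733506 0.08539246] [ 0.54359259 -0.27489825  0.11527132] 0.054961768291330544 16.5
```

The right tin is the heaviest (~5.8 N). I'll lift it well above the others and carry it to the pan.

Emit:
play_rows([
  [[0,0,12],0,0],
  [[0,0,24],0,0],
  [[0,0,26],0,0],
  [[0,0,22],0,0],
  [[0,0,8],0,0],
])

```text
clock: 17.12
tcp_pos: [0.5441, -0.2751, 0.2092]
orientation: [3.141, 0.0, 0.003]
force: [-0.1, 0.7, -5.6]
width: 0.0552
grip_force: 64.5
```

Emit:
play_rows([
  [[0,15,0],0,0],
  [[0,30,0],0,0],
  [[0,40,0],0,0],
  [[0,45,0],0,0],
  [[0,45,0],0,0],
])

```text
clock: 17.75
tcp_pos: [0.5428, -0.0974, 0.2064]
orientation: [-3.141, -0.001, 0.002]
force: [2.0, -0.1, -4.8]
width: 0.0547
grip_force: 64.5
```

Emit:
play_rows([
  [[0,45,0],0,0],
  [[0,45,0],0,0],
  [[0,45,0],0,0],
  [[0,45,0],0,0],
  [[0,45,0],0,0],
])

```text
clock: 18.38
tcp_pos: [0.5424, 0.1273, 0.2065]
orientation: [3.142, 0.001, -0.002]
force: [0.9, 0.9, -5.4]
width: 0.0551
grip_force: 64.5
```

Emit:
play_rows([
  [[0,40,0],0,0],
  [[0,30,0],0,0],
  [[0,14,0],0,0],
  [[0,5,0],0,0],
  [[0,0,0],0,0],
])

```text
clock: 19.0
tcp_pos: [0.5435, 0.2135, 0.207]
orientation: [3.141, -0.0, -0.001]
force: [0.4, -0.4, -5.1]
width: 0.0547
grip_force: 64.6
```

Emit:
play_rows([
  [[1,1,-4],0,0],
  [[0,0,-3],0,0],
  [[0,0,0],0,0],
  [[0,0,0],0,0],
  [[0,0,0],0,0],
])

```text
clock: 19.62
tcp_pos: [0.5446, 0.215, 0.2003]
orientation: [-3.142, -0.0, -0.0]
force: [-0.1, 0.7, -4.9]
width: 0.0549
grip_force: 64.6
```

```bash
python3 - <<'E'
from h import *
im,d=optics.get_image("side"); s=readout.sense();print(s["tcp_pos"],s["force"],s["width"],s["grip_force"],abs(s["joint_velocities"]).max())
cv2.imwrite("pics/s5.png",im[80:400,100:520,::-1].repeat(1,0))
E
```

```text
[0.54462728 0.21513821 0.20035925] [-0.1336122   0.41621935 -5.54672557] 0.05492806418496397 64.64289665222168 0.002143781968349706
```

View pics/s5.png

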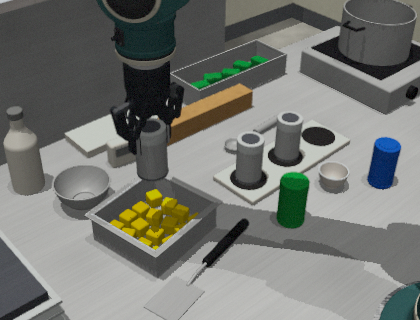

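The tin hangs upright above the pan (crop (152,150)), its underside about 8.4 cm above the rim. The other two stand on their discs at (250,160) and (288,135), and everything else is where it was.

```bash
python3 -c "
from rig import ticket; print(ticket.sign_off())"
```

```text
the job is handed in; nothing more can be done
None
```

I hefted the tins left to right at about 3.0, 2.4 and 5.8 N, and handed in at about 20 s with the heaviest (right) one held upright over the middle of the pan, about 8.4 cm above the rim, and the other two back on their discs.

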